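# Swing a bar into a watchmaker's drilling jig

## Robot

A 7-joint arm with a two-finger parallel gripper is mounted at the origin on the work surface. World frame = base frame: x ahead of the robot, y to its left, z up, the work surface at z = 0. Lengths are in m, angles in rad, forces in N, time in s.
With the tool pointing down it reaches from about 0.425 to 0.825 m from the base axis. Payload 3.6 kg.
Tool frame: the origin (TCP) lies at the very end of the fingers, on their centre line; the grasp point (between the pads) lies 19 mm behind it; z points along the fingers, y is the line along which they close (so a half turn about z gives the same grasp; the last joint's range is limited). The gripper opens to 85 mm and grips with 20 to 120 N. Pads are 22 mm wide; open, the fingers measure 114 mm over their backs; the gripper's body (76 mm by 85 mm) begins 54 mm behind the grasp point. The pads swing forward as they close: fully open they stand 13 mm farther back than shut.
Start: joints at [-1.361, 0.615, -0.013, 1.423, 0.008, 1.103, -0.04], TCP at [0.152, 0.632, 0.231] pointing down, gripper open.
Joint ranges: [-3.12, 3.12], [-0.3, 2.06], [-1.34, 1.32], [0.26, 2.42], [-1.36, 4.5], [0.01, 1.98], [-2.84, 2.84]. Speed limits (rad/s): [2.79, 2.79, 3.14, 3.14, 3.14, 3.14, 3.14].

## Interface

Orientations are given as a 3x3 rotation matrix whose columns are the frame's x, y, z axes.
In Python, from workcell import get_obs, snapshot, calibration, hand_in gives the robot as it stands.
- The arm moves only by the shell command python3 -m crank 'ROWS' [FORCE]. ROWS is JSON, a list of rows, each a list of 7 numbers: the opening, from 0 (shut) to 1 (fully open), then the shift along the world's x, y, z in mm, then the turn, a rotation vector about the world's x, y, z in degrees. A call has exactly 5 rows; each row shifts and turns the commanded pose from where the row before left it; what a row does not reach is not made up. A row lasts 1/8 s, in which the tool goes at most 62.5 mm and 10.7 degrees, less where a joint would pass 70% of its speed; a pose out of reach is approached as far as the arm can. A call is refused whole if a number of a shift passes 62.5 or a number of a turn 10.7, either way. A call with a gripper value outside its range is refused whole. The fingers move at their own pace and stop on an object; FORCE is the grip in N (left out, the last holds). Time passes only in rows, so rows that do not move let the fingers close, or fill a call up. It gives the time, the measured TCP pose, the force, the opening and the grip force at its end, in the units of the state.
- get_obs(): the state, without advancing time (a new reading comes with each control period).
- snapshot(name): name is "scene" or "side" or "wrist"; returns (picture, depth): 480x640x3 uint8, red, green, blue; 480x640 float32, m along the optical axis (not along the pixel's ray), 0 where there is no reading.
- calibration(name): a dict with "vfov" (degrees; the focal length in pixels is half the picture's height over the tangent of half this angle, whatever the lens; pixels are square), "cx", "cy" (the principal point, pixels), "world_to_cam" (4x4, takes a point from world to camera coordinates). Camera axes: x right, y down, z forward; pixel columns grow to the right and rows downward; lengths in m; the calibration is good to about 2 mm. A picture is of the moment at which its call begins: read the wrist's pose just before it. calibration takes no time and is no camera call; for the wrist camera it gives the pose at the moment of the call.
- hand_in(): hands the job in; it is judged then, once.
The state is a dict: "time_s": time; "joints": joint angles; "joint_vel": joint speeds; "joint_efforts": joint torques, N m; "tool_pos": TCP position; "tcp_rot": TCP orientation; "wrist_force": force on the tool from outside, world axes, zero at the start; "torque": the same for the moment, N m; "gripper_width": finger opening in m; "finger_force": force on a finger pad.
Only numpy, scipy, OpenCV 4.12 (cv2) and the standard library are available. Lean on these libraries where they do the work, as an engineer would, in place of code of your own. Each camera call takes 0.05 s, during which the arm holds its last target. There are 200 camera calls.

## Task

Load the loose brass bar into the drilling jig: bring its V-shaped steel nose up against the upright steel post while the bar still lies well out of line, then, keeping the nose pressed lightly on the post the whole way, swing the bar round the post past the sprung white roller until its side touches the tip of the stop screw. The nose and the stop screw are set anew for every job, so work by feel, and gently: never press on the post with more than 15 N or on the finer stop screw with more than 10 N. Let go, leaving the bar flat and home in the jig against both, and leave the other things on the bench where they are.

Things in the scene. Friction and masses are not known exactly. Their poses are not given: they have to be found in the camera images.
- jig: Green-painted steel jig plate fixed to the bench, 8 mm thick, reaching 170 mm to -x, 45 mm to +x, 130 mm to -y, 190 mm to +y of its origin. Origin: on the underside. A loaded bar lies along the jig's y axis (nose to -y, within 0.04 rad), centred on x 0, its origin 8 mm above and 0 to 10 mm in +y of this one. Post at x 0, y -85 mm; a blue catch housing 44 x 34 x 22 mm tall at x -23, y 165 mm.
- bar: Loose brass bar with steel V nose at its -y end; 26 mm wide, 16 tall, 0.55 kg (+-20 %), flat on the plate. Origin: underside, mid width, 85 mm from the square tip (+y end). y axis along the bar, z up. Starts turned 0.55 to 0.9 rad counterclockwise (from above) from the loaded direction, tip on the jig's -x side, nose 10 to 70 mm off the post. Brass part: y -70 to +85 mm.
- nose_zero (a point): Point on the bar's underside at y -85 mm in the bar's frame: where the post axis would lie, seated, with the nose screwed fully in. The nose is locked, screwed out by an unmeasured 0 to 10 mm, and the post then seats that much farther out. It is an open 90 degree V, mouth 19 mm wide and 9.5 deep, that centres itself on the post; it does not yield.
- tip (a point): Point on the bar's underside at the middle of its square tip end (y +85 mm in the bar's frame).
- post: Upright steel post fixed on the plate, 12 mm in diameter, 26 mm tall. Origin: on its axis at its foot, on the plate's top.
- case_ring: Loose steel watch-case ring lying on the jig plate, 42 mm outside diameter, 8 mm tall; bystander. Origin: centre of its underside.
- oil_jar: Small loose amber glass jar standing on the bench beyond the jig, 34 mm in diameter, 50 mm tall; bystander. Origin: centre of its underside.
- loupe: Loose white eyeglass loupe standing on the bench beyond the jig, 36 mm in diameter, 30 mm tall; bystander. Origin: centre of its underside.
- stop: Red stop block fixed on the plate, 14 x 25 x 20 mm tall; origin at the foot of its face that looks to the jig's -x, 24 mm to +x of the post and 137.5 mm along y from it. A steel stop screw, 8 mm in diameter, 9 mm above the plate, sticks out of that face by an unmeasured 6 to 16 mm (locked, does not yield); the bar's side comes to rest on its tip.
- catch_nose (a point): Foremost point, 8 mm above the plate, of the white catch roller at rest, facing the jig's -y. Roller 48 mm in diameter, upright axis, 3 to 13 mm above the plate, free to turn, sprung along the jig's y. The swinging tip meets it about 0.3 rad from line and pushes it back 7 to 17 mm; it resists the swing at the tip with up to about 7 N.
- catch (a joint): How far the roller is pushed back (m), 0 at rest. Spring: 2.2 N at 0, plus 0.15 N per mm. The roller presses the bar along its length on to the post. With the bar home it bears on the tip's -x corner and so also holds the bar's side on the stop screw with 0.5 to 3 N; it is mostly too weak to drag the bar home over the plate's friction.
Not all that is in view belongs to the job. Of the things that look like the bar, the middle-sized one is meant.

How it is judged:
By the outcome, as a careful person would: the job done as asked, in the order asked, and still so for the second after the job is handed in, with the robot touching nothing.
It also fails if it takes over 67 s, if anything falls off the work surface, if the arm or the gripper's body presses on something with over 40 N, if the wrist force passes 120 N, or if a joint passes its speed limit or range.

## Working session

There is one attempt and no reset: what is moved stays moved. The work goes in short steps, Python scripts to look and compute and a shell command to move; the robot and the scene stay as the last step left them, time stands still between calls to the robot, and variables do not carry over. Pictures are saved under pics/ and viewed, at most 10 in all, crops included, and the job is handed in when it is done.

```bash
mkdir -p pics; ls; cat > h.py <<'E'
import numpy as np, cv2
from workcell import get_obs, snapshot, calibration, hand_in
def shot(n,f,crop=None,scale=1):
    c=calibration(n); p,d=snapshot(n)
    np.savez(''+f+'.npz',p=p,d=d,**{k:np.array(v) for k,v in c.items()})
    q=p if crop is None else p[crop[1]:crop[3],crop[0]:crop[2]]
    q=cv2.resize(q,None,fx=scale,fy=scale,interpolation=cv2.INTER_CUBIC)
    cv2.imwrite('pics/'+f+'.png',q[:,:,::-1])
def load(f):return np.load(''+f+'.npz')
def ray(f,u,v):
    z=load(f);F=240/np.tan(np.radians(float(z['vfov']))/2);T=np.linalg.inv(z['world_to_cam'])
    r=np.array([(u-float(z['cx']))/F,(v-float(z['cy']))/F,1]);return T[:3,3],T[:3,:3]@r
def atz(f,u,v,h):
    o,r=ray(f,u,v);return o+r*(h-o[2])/r[2]
def dep(f,u,v):
    o,r=ray(f,u,v);d=load(f)['d'][int(v)-1:int(v)+2,int(u)-1:int(u)+2];return o+r*np.median(d[d>0])
E
python3 - <<'E'
from h import *
o=get_obs();print(o)
for n in('scene','side'):
    shot(n,n+'1');c=calibration(n);print(n,c['vfov'],np.linalg.inv(c['world_to_cam']).round(3).tolist())
E
```

```text
pics
{'time_s': 0.0, 'joints': array([-1.36049879,  0.61590579, -0.01261535,  1.42488279,  0.0080595 ,
        1.10341716, -0.0404165 ]), 'joint_vel': array([-8.74925391e-05, -3.15731207e-04,  7.54250375e-04, -9.57896393e-04,
       -4.10236942e-04,  7.97211564e-04, -1.17298200e-03]), 'joint_efforts': array([ 1.95254934e-04, -4.69228613e+01,  2.59283809e-01, -1.71024942e+01,
        9.91433859e-03,  9.74542403e-03,  3.15335001e-06]), 'tool_pos': array([0.15228601, 0.63112506, 0.2301522 ]), 'tcp_rot': array([[-9.72101446e-01,  2.34560052e-01, -5.99825254e-04],
       [ 2.34560819e-01,  9.72098250e-01, -2.49296208e-03],
       [-1.66023660e-06, -2.56410755e-03, -9.99996713e-01]]), 'wrist_force': array([-0.18189914,  0.07770647,  0.32193514]), 'torque': array([-0.02932538, -0.03765886,  0.01602892]), 'finger_force': 0.0, 'gripper_width': 0.08521088773058538}
scene 51.72734068397026 [[-0.049, 0.608, -0.792, 1.596], [0.999, 0.041, -0.03, 0.177], [0.014, -0.793, -0.609, 0.845], [0.0, 0.0, 0.0, 1.0]]
side 50.6546356863153 [[0.898, -0.25, 0.361, 0.158], [-0.439, -0.513, 0.737, -0.635], [0.001, -0.821, -0.571, 0.651], [0.0, 0.0, 0.0, 1.0]]
```

View pics/scene1.png

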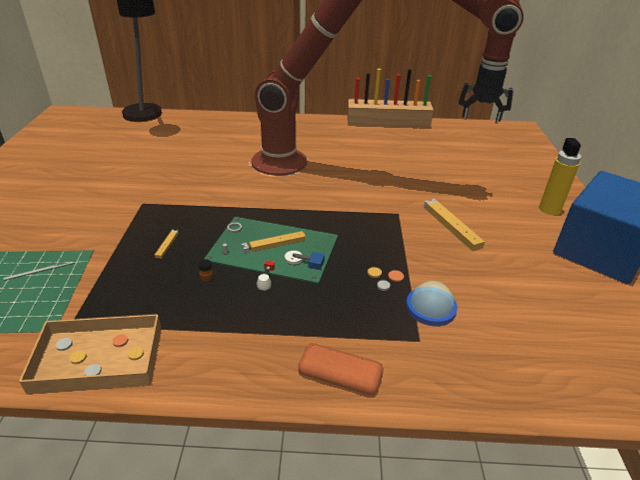

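The scene camera shows the green jig around (270,248), the middle-sized bar on it with its nose at about (245,246) and tip at about (305,238), the post at (225,249), the roller at (293,257) and the red stop at (269,266). I'll look closer.

```bash
python3 - <<'E'
from h import *
p=load('scene1')['p'][205:295,195:350];cv2.imwrite('pics/sc.png',cv2.resize(p,None,fx=5,fy=5,interpolation=2)[:,:,::-1])
for u,v in((225,250),(300,238),(320,262),(235,226)):print(dep('scene1',u,v).round(3),atz('scene1',u,v,0.01).round(3))
E
```

```text
[ 0.549 -0.091  0.019] [ 0.538 -0.094  0.01 ]
[0.485 0.108 0.022] [0.469 0.107 0.01 ]
[0.599 0.167 0.031] [0.573 0.167 0.01 ]
[ 0.424 -0.086  0.01 ] [ 0.423 -0.086  0.01 ]
```

View pics/sc.png

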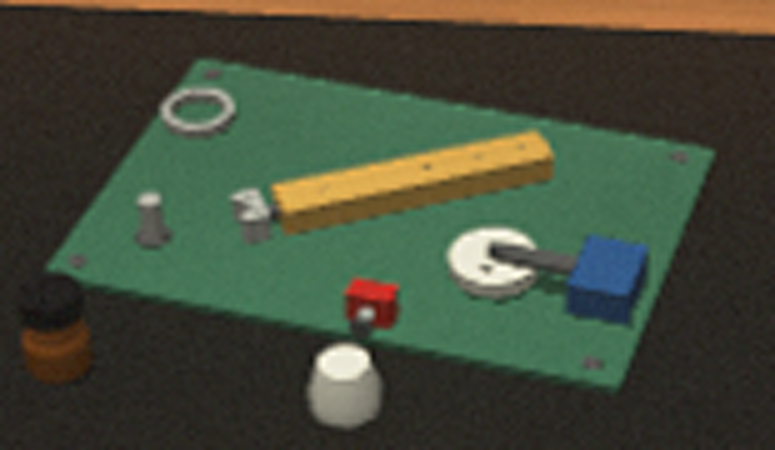

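View pics/side1.png

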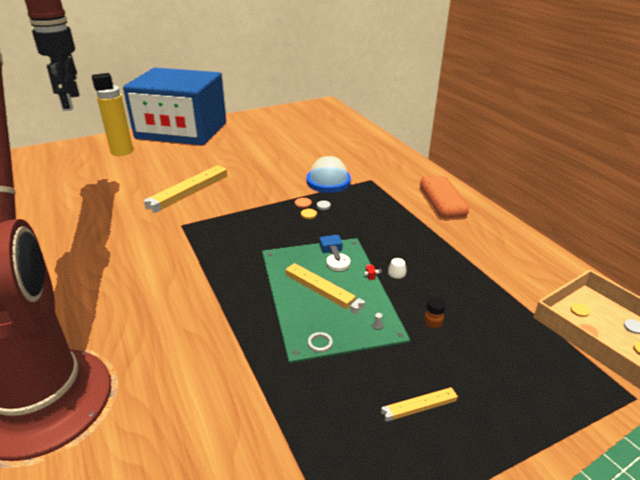

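The crop shows the jig corners at (195,60), (715,150), (618,388), (50,268); post top (150,200); bar tip corners (540,132)/(552,155); nose about (245,200); stop (360,300); roller (492,255). Side shows the same items.

```bash
python3 - <<'E'
from h import *
def P(u,v,h):return atz('scene1',u/5+195-.4,v/5+205-.4,h)[:2]
J=np.array([[-170,-130],[-170,190],[45,190],[45,-130],[0,-85]])/1000
W=np.array([P(195,60,.008),P(715,150,.008),P(618,388,.008),P(50,268,.008),P(150,200,.034)])
# rigid fit
a=J-J.mean(0);b=W-W.mean(0);th=np.arctan2((a[:,0]*b[:,1]-a[:,1]*b[:,0]).sum(),(a*b).sum())
R=np.array([[np.cos(th),-np.sin(th)],[np.sin(th),np.cos(th)]]);t=W.mean(0)-R@J.mean(0)
print('th',th,'t',t,'res mm',((W-(J@R.T+t))*1000).round(1).tolist())
q=lambda w:((w-t)@R*1000).round(1)
for n,u,v,h in(('tipA',540,132,.024),('tipB',552,157,.024),('brassA',272,185,.024),('brassB',286,215,.024),('noseL',232,195,.024),('noseR',250,222,.024),('post',150,200,.034),('stop face?',348,283,.028),('screw top',364,318,.021),('roller',492,250,.021),('jar',50,290,.05),('loupe',343,362,.03),('ring',198,108,.016)):
    w=P(u,v,h);print(n,w.round(4),q(w))
E
```

```text
th -0.2298260855687227 t [ 0.56441278 -0.00909894] res mm [[2.7, -2.0], [0.6, -0.9], [0.4, -0.5], [-3.9, 3.3], [0.1, 0.1]]
tipA [0.4542 0.1136] [-135.3   94.4]
tipB [0.4777 0.1217] [-114.2  107.6]
brassA [ 0.5142 -0.0307] [-44.  -32.5]
brassB [ 0.5406 -0.0193] [-20.9 -15.3]
noseL [ 0.5247 -0.0512] [-29.  -50.1]
noseR [ 0.548  -0.0378] [ -9.4 -31.6]
post [ 0.5452 -0.0917] [  0.1 -84.9]
stop face? [0.6013 0.022 ] [28.8 38.7]
screw top [0.6207 0.0324] [45.4 53.2]
roller [0.5599 0.0941] [-27.9  99.5]
jar [ 0.6435 -0.1228] [102.9 -92.7]
loupe [0.6661 0.0274] [90.7 58.7]
ring [ 0.4327 -0.0862] [-110.6 -105.1]
```

```bash
python3 -m crank '[[1,10,-45,0,0,0,-3.5],[1,10,-45,0,0,0,-3.5],[1,10,-45,0,0,0,-3.5],[1,10,-45,0,0,0,-3.5],[1,10,-45,0,0,0,-3.5]]' 25; python3 -m crank '[[1,30,-37,0,0,0,-3.5],[1,30,-37,0,0,0,-3.5],[1,30,-37,0,0,0,-3.5],[1,30,-37,0,0,0,-3.5],[1,30,-37,0,0,0,-3.5]]';  python3 -m crank '[[1,30,-37,0,0,0,-3.5],[1,30,-37,0,0,0,-3.5],[1,30,-37,0,0,0,-3.5],[1,30,-37,0,0,0,-3.5],[1,27,-34,0,0,0,-3.5]]'
python3 - <<'E'
from h import *
o=get_obs();print(o['tool_pos'],o['tcp_rot'].round(4).tolist())
shot('wrist','w1');print(np.linalg.inv(calibration('wrist')['world_to_cam']).round(3).tolist())
E
```

```text
time_s: 0.72
tool_pos: [0.2026, 0.405, 0.231]
tcp_rot: [[-0.856, 0.518, -0.0], [0.518, 0.856, -0.001], [-0.0, -0.001, -1.0]]
wrist_force: [1.1, 0.3, -0.3]
gripper_width: 0.0852
finger_force: 0.0
time_s: 1.35
tool_pos: [0.3531, 0.2205, 0.2312]
tcp_rot: [[-0.66, 0.751, -0.0], [0.751, 0.66, 0.0], [0.0, -0.0, -1.0]]
wrist_force: [0.5, 0.3, -0.3]
gripper_width: 0.0851
finger_force: 0.0
time_s: 1.98
tool_pos: [0.5001, 0.0384, 0.231]
tcp_rot: [[-0.403, 0.915, -0.001], [0.915, 0.403, -0.0], [0.0, -0.001, -1.0]]
wrist_force: [0.0, 1.0, -0.2]
gripper_width: 0.0853
finger_force: 0.0
[0.50009511 0.03842702 0.23101407] [[-0.4035, 0.915, -0.0006], [0.915, 0.4035, -0.0001], [0.0002, -0.0006, -1.0]]
[[0.918, 0.378, 0.118, 0.473], [0.396, -0.878, -0.269, 0.1], [0.002, 0.293, -0.956, 0.373], [0.0, 0.0, 0.0, 1.0]]
```

View pics/w1.png

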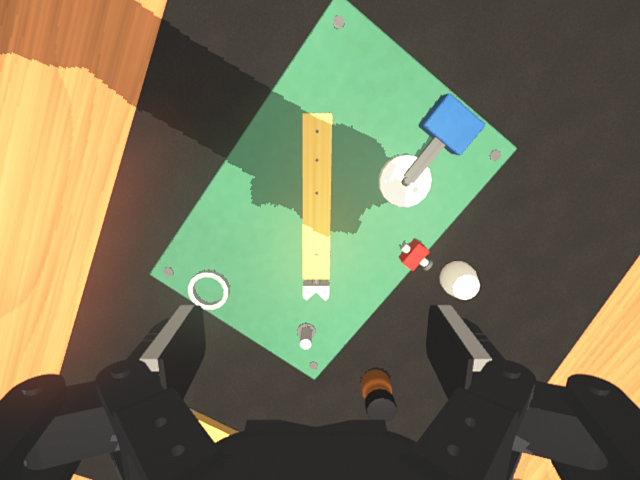

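The wrist image shows the bar from its tip (303–333,113) to brass end y≈280, nose prongs at y≈298, post top (306,343), screw tip ≈(404,247), roller (405,181), jig corners (151,273), (315,379), (516,150). One enlargement will sharpen this.

```bash
python3 - <<'E'
from h import *
p=load('w1')['p'][100:360,280:440];
cv2.imwrite('pics/w1c.png',np.hstack([cv2.resize(p[140:],None,fx=5,fy=5,interpolation=2)])[:,:,::-1])
E
```

```text
(no output)
```

View pics/w1c.png

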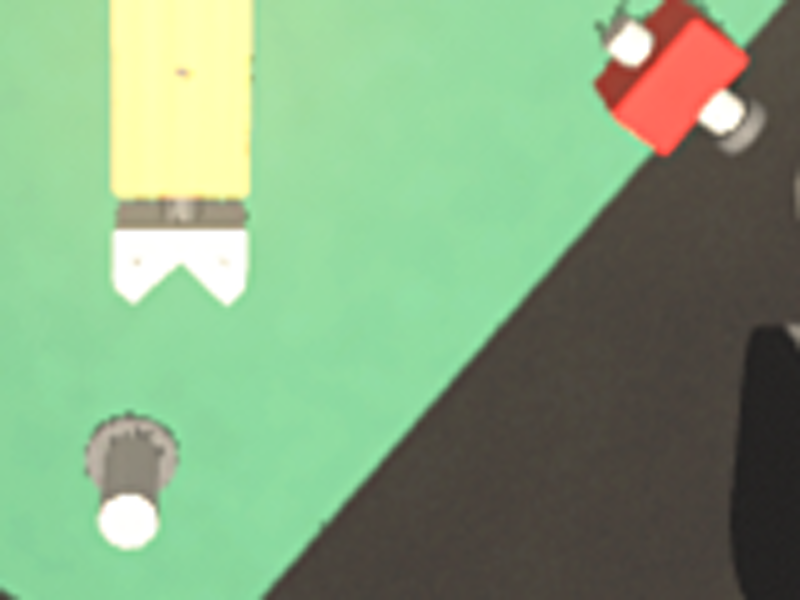

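The crop (origin 280,240, ×5) shows V apex (182,264), prongs (134,305)/(228,305), brass corners (111,195)/(250,196), post top (128,521), screw tip about (610,40).

```bash
python3 - <<'E'
from h import *
c=lambda u,v,h:atz('w1',280+u/5-.4,240+v/5-.4,h)[:2]
a=lambda u,v,h:atz('w1',u,v,h)[:2]
t1,t2=a(303,113,.024),a(333,113,.024);b1,b2=c(111,195,.024),c(250,196,.024)
tip=(t1+t2)/2;be=(b1+b2)/2;d=tip-be;L=np.linalg.norm(d);d/=L;x=np.array([d[1],-d[0]])
yaw=np.arctan2(-d[0],d[1]);ap=c(182,264,.024);pr=(c(134,305,.024)+c(228,305,.024))/2
post=c(128,521,.034)
org=be+d*.070
print('L',L,'width',np.linalg.norm(t1-t2),np.linalg.norm(b1-b2),'yaw',yaw,'org',org,'tip',tip,'be',be)
print('apex in bar',(ap-org)@x,(ap-org)@d,'prong',(pr-org)@x,(pr-org)@d,'post',post,'post in bar',(post-org)@x,(post-org)@d)
k=[a(151,273,.008),a(516,150,.008),a(315,379,.008)]
e=k[1]-k[2];print('jig corners',k,'yaw jig',np.arctan2(-e[0],e[1]),np.linalg.norm(e),np.linalg.norm(k[0]-k[2]))
J=np.array([[-170,-130],[45,190],[45,-130],[0,-85]])/1000
W=np.array([*k,post]);A=J-J.mean(0);B=W-W.mean(0);th=np.arctan2((A[:,0]*B[:,1]-A[:,1]*B[:,0]).sum(),(A*B).sum())
R=np.array([[np.cos(th),-np.sin(th)],[np.sin(th),np.cos(th)]]);t=W.mean(0)-R@J.mean(0)
print('jig',th,t,((W-(J@R.T+t))*1000).round(1).tolist())
print('screw in jig',(c(612,40,.017)-t)@R, 'roller',(a(405,181,.021)-t)@R,'post',(post-t)@R)
E
```

```text
L 0.15611391451809775 width 0.02627045957963972 0.027626991901656867 yaw 0.4035329538479179 org [0.50014975 0.03843327] tip [0.4663354  0.11763046] be [ 0.52763665 -0.0259443 ]
apex in bar 0.000491687201139802 -0.08480639279951802 prong 0.00040760888297324455 -0.09383434411407264 post [ 0.54505848 -0.09180292] post in bar -0.009838201394140435 -0.13740985962386812
jig corners [array([ 0.37187075, -0.09508969]), array([0.64990074, 0.16331162]), array([ 0.57896645, -0.14394612])] yaw jig -0.22688741260311787 0.3153394804994979 0.21278058599150623
jig -0.22964539372952122 [ 0.5647448  -0.00870172] [[2.3, 1.5], [-1.9, -2.8], [-0.0, 1.6], [-0.3, -0.3]]
screw in jig [0.01772651 0.05023076] roller [-0.02401874  0.10159539] post [-0.00025298 -0.0854008 ]
```

```bash
python3 -m crank '[[1,0,0,-55,0,0,-0.7],[1,0,0,-55,0,0,0],[1,0,0,-50,0,0,0],[1,0,0,-40,0,0,0],[1,0,0,-18,0,0,0]]' 25; python3 -m crank '[[0.2,0,0,0,0,0,0],[0.2,0,0,0,0,0,0],[0.2,0,0,0,0,0,0],[0.2,0,0,0,0,0,0],[0.2,0,0,0,0,0,0]]' 25; python3 -m crank '[[0.2,0,0,0,0,0,0],[0.2,0,0,0,0,0,0],[0.2,0,0,0,0,0,0],[0.2,0,0,0,0,0,0],[0.2,0,0,0,0,0,0]]' 25; python3 -c "
from h import *
o=get_obs();print(o['wrist_force'],o['torque'])"
```

```text
time_s: 2.65
tool_pos: [0.4977, 0.04, 0.0108]
tcp_rot: [[-0.395, 0.919, -0.005], [0.919, 0.395, -0.0], [0.002, -0.004, -1.0]]
wrist_force: [-0.4, 0.5, 0.5]
gripper_width: 0.0855
finger_force: 0.0
time_s: 3.28
tool_pos: [0.5003, 0.04, 0.0144]
tcp_rot: [[-0.395, 0.919, 0.002], [0.919, 0.395, 0.0], [-0.0, 0.002, -1.0]]
wrist_force: [-0.6, -0.1, 6.5]
gripper_width: 0.025
finger_force: 26.2
time_s: 3.9
tool_pos: [0.5003, 0.04, 0.0144]
tcp_rot: [[-0.395, 0.919, 0.002], [0.919, 0.395, 0.001], [-0.0, 0.002, -1.0]]
wrist_force: [-0.1, 0.3, 6.1]
gripper_width: 0.0251
finger_force: 26.2
[-0.09392764  0.31056774  6.1234972 ] [0.0040855  0.08899572 0.0585263 ]
```

```bash
python3 -m crank '[[0.2,0,0,1.4,0,0,0],[0.2,0,0,0,0,0,0],[0.2,0,0,0,0,0,0],[0.2,0,0,0,0,0,0],[0.2,0,0,0,0,0,0]]' ; python3 -m crank '[[0.2,1.2,-8,0,0,0,0],[0.2,1.2,-8,0,0,0,0],[0.2,1.2,-8,0,0,0,0],[0.2,1.2,-8,0,0,0,0],[0.2,1,-8,0,0,0,0]]'; python3 -m crank '[[0.2,0,0,0,0,0,0],[0.2,0,0,0,0,0,0],[0.2,0,0,0,0,0,0],[0.2,0,0,0,0,0,0],[0.2,0,0,0,0,0,0]]' ;python3 -c "
from h import *
o=get_obs();print(o['wrist_force'],o['torque'])
shot('wrist','w2',(220,220,420,370),4)"
```

```text
time_s: 4.53
tool_pos: [0.4988, 0.0399, 0.0145]
tcp_rot: [[-0.395, 0.919, -0.002], [0.919, 0.395, 0.0], [0.001, -0.001, -1.0]]
wrist_force: [-2.1, 0.7, -1.7]
gripper_width: 0.0253
finger_force: 25.3
time_s: 5.15
tool_pos: [0.5053, -0.001, 0.0146]
tcp_rot: [[-0.394, 0.919, -0.0], [0.919, 0.394, -0.0], [-0.0, -0.0, -1.0]]
wrist_force: [-0.2, 0.2, -5.3]
gripper_width: 0.0253
finger_force: 25.0
time_s: 5.78
tool_pos: [0.5052, 0.0001, 0.0147]
tcp_rot: [[-0.395, 0.919, -0.0], [0.919, 0.395, 0.0], [0.0, -0.0, -1.0]]
wrist_force: [0.5, 0.4, -4.5]
gripper_width: 0.0249
finger_force: 25.0
[ 0.52441875  0.39692353 -4.46339347] [-0.00570067 -0.0411028  -0.03450109]
```

View pics/w2.png

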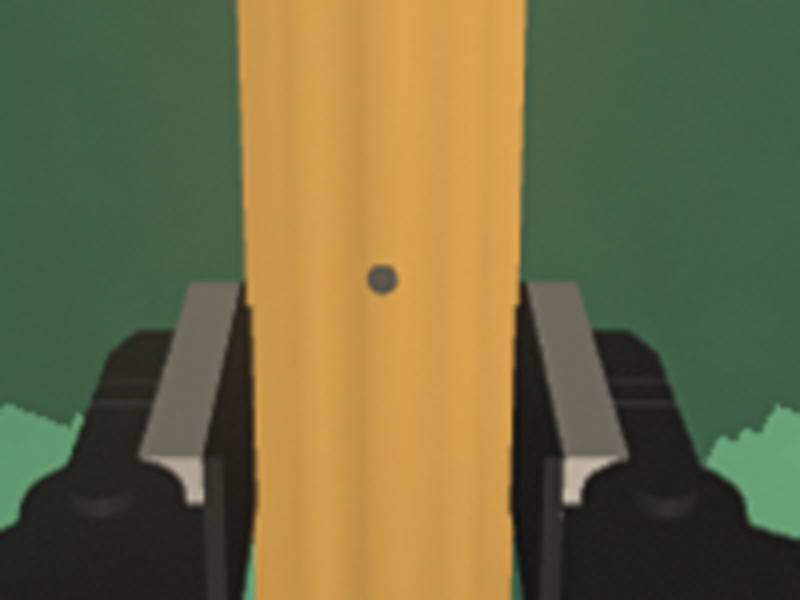

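The bar is held squarely (edges at x≈245–520 between both pads). Now the contact, in small steps.

```bash
cat > o.py <<'E'
from h import *
o=get_obs();f=o['wrist_force'];R=o['tcp_rot'];y=np.arctan2(R[1,1],R[0,1])
x=np.array([np.cos(y),np.sin(y),0]);d=np.array([-np.sin(y),np.cos(y),0])
post=np.array([.54506,-.0918,0]);r=o['tool_pos']-post
print('yaw rel jig deg',round(np.degrees(y+.2297),2),'axial',round(f@d,2),'lat(+x)',round(f@x,2),'z',round(f[2],2),'tq',o['torque'].round(3),'r',(1000*np.array([r@x,r@d])).round(2))
E
python3 -m crank '[[0.2,0.4,-0.9,0,0,0,0],[0.2,0.4,-0.9,0,0,0,0],[0.2,0.4,-0.9,0,0,0,0],[0.2,0,0,0,0,0,0],[0.2,0,0,0,0,0,0]]'; python3 o.py;  python3 -m crank '[[0.2,0.4,-0.9,0,0,0,0],[0.2,0,0,0,0,0,0],[0.2,0,0,0,0,0,0],[0.2,0,0,0,0,0,0],[0.2,0,0,0,0,0,0]]'; python3 o.py
```

```text
time_s: 6.45
tool_pos: [0.5064, -0.0029, 0.0147]
tcp_rot: [[-0.394, 0.919, -0.0], [0.919, 0.394, 0.0], [0.0, -0.0, -1.0]]
wrist_force: [-0.4, 0.1, -5.5]
gripper_width: 0.0252
finger_force: 25.0
yaw rel jig deg 36.39 axial 0.22 lat(+x) -0.37 z -5.53 tq [ 0.018 -0.007  0.044] r [-0.42 96.98]
time_s: 7.08
tool_pos: [0.5068, -0.0037, 0.0147]
tcp_rot: [[-0.395, 0.919, -0.0], [0.919, 0.395, 0.0], [0.0, -0.0, -1.0]]
wrist_force: [-0.1, -0.3, -4.4]
gripper_width: 0.0255
finger_force: 25.0
yaw rel jig deg 36.4 axial -0.27 lat(+x) -0.18 z -4.39 tq [-0.029  0.014 -0.037] r [-0.39 96.01]
```

```bash
for i in 1 2; do :; done; python3 -m crank '[[0.2,0.2,-0.5,0,0,0,0],[0.2,0.2,-0.5,0,0,0,0],[0.2,0,0,0,0,0,0],[0.2,0,0,0,0,0,0],[0.2,0,0,0,0,0,0]]' | grep time; python3 o.py;  python3 -m crank '[[0.2,0.2,-0.5,0,0,0,0],[0.2,0,0,0,0,0,0],[0.2,0,0,0,0,0,0],[0.2,0,0,0,0,0,0],[0.2,0,0,0,0,0,0]]'|grep time; python3 o.py
```

```text
time_s: 7.7
yaw rel jig deg 36.4 axial 0.1 lat(+x) 1.35 z -5.21 tq [-0.008  0.057  0.034] r [-0.4  94.91]
time_s: 8.32
yaw rel jig deg 36.41 axial 0.29 lat(+x) -0.26 z -4.57 tq [ 0.096 -0.016 -0.011] r [-0.37 94.46]
```

```bash
python3 -m crank '[[0.2,0.2,-0.5,0,0,0,0],[0.2,0,0,0,0,0,0],[0.2,0,0,0,0,0,0],[0.2,0,0,0,0,0,0],[0.2,0,0,0,0,0,0]]' | grep time; python3 o.py;  python3 -m crank '[[0.2,0.2,-0.5,0,0,0,0],[0.2,0,0,0,0,0,0],[0.2,0,0,0,0,0,0],[0.2,0,0,0,0,0,0],[0.2,0,0,0,0,0,0]]'|grep time; python3 o.py
```

```text
time_s: 8.95
yaw rel jig deg 36.42 axial 2.95 lat(+x) 0.6 z -4.73 tq [0.54  0.11  0.059] r [-0.29 94.2 ]
time_s: 9.57
yaw rel jig deg 36.43 axial 5.3 lat(+x) 1.09 z -4.58 tq [1.119 0.107 0.153] r [-0.26 93.86]
```

```bash
python3 -m crank '[[0.2,1.51,0.64,0,0,0,-1],[0.2,1.52,0.61,0,0,0,-1],[0.2,1.53,0.58,0,0,0,-1],[0.2,0,0,0,0,0,0],[0.2,0,0,0,0,0,0]]' | grep time; python3 o.py; python3 -c "
import numpy as np
for y in np.arange(20.27,-16,-1): print(y.round(1),(93.9*np.radians(1)*np.array([np.cos(np.radians(y-.5)),np.sin(np.radians(y-.5))])).round(2),end='; ')"
```

```text
time_s: 10.2
yaw rel jig deg 33.45 axial 5.2 lat(+x) 2.07 z -3.86 tq [ 1.097 -0.059  0.216] r [ 0.16 93.44]
20.3 [1.54 0.55]; 19.3 [1.55 0.53]; 18.3 [1.56 0.5 ]; 17.3 [1.57 0.47]; 16.3 [1.58 0.45]; 15.3 [1.58 0.42]; 14.3 [1.59 0.39]; 13.3 [1.6  0.36]; 12.3 [1.6  0.33]; 11.3 [1.61 0.31]; 10.3 [1.62 0.28]; 9.3 [1.62 0.25]; 8.3 [1.62 0.22]; 7.3 [1.63 0.19]; 6.3 [1.63 0.16]; 5.3 [1.63 0.14]; 4.3 [1.64 0.11]; 3.3 [1.64 0.08]; 2.3 [1.64 0.05]; 1.3 [1.64 0.02]; 0.3 [ 1.64 -0.01]; -0.7 [ 1.64 -0.04]; -1.7 [ 1.64 -0.06]; -2.7 [ 1.64 -0.09]; -3.7 [ 1.63 -0.12]; -4.7 [ 1.63 -0.15]; -5.7 [ 1.63 -0.18]; -6.7 [ 1.63 -0.21]; -7.7 [ 1.62 -0.23]; -8.7 [ 1.62 -0.26]; -9.7 [ 1.61 -0.29]; -10.7 [ 1.61 -0.32]; -11.7 [ 1.6  -0.35]; -12.7 [ 1.6  -0.38]; -13.7 [ 1.59 -0.4 ]; -14.7 [ 1.58 -0.43]; -15.7 [ 1.57 -0.46];
```

```bash
python3 -m crank '[[0.2,1.54,0.55,0,0,0,-1],[0.2,1.55,0.53,0,0,0,-1],[0.2,1.56,0.5,0,0,0,-1],[0.2,1.57,0.47,0,0,0,-1],[0.2,0,0,0,0,0,0]]' | grep time; python3 o.py; 
```

```text
time_s: 10.82
yaw rel jig deg 29.44 axial 3.69 lat(+x) 1.97 z -4.11 tq [ 1.193 -0.071  0.174] r [ 0.22 93.53]
```

```bash
python3 -m crank '[[0.2,1.63,0.27,0,0,0,-1],[0.2,1.58,0.42,0,0,0,-1],[0.2,1.59,0.39,0,0,0,-1],[0.2,1.6,0.36,0,0,0,-1],[0.2,0,0,0,0,0,0]]' | grep time; python3 o.py; 
```

```text
time_s: 11.45
yaw rel jig deg 25.44 axial 4.86 lat(+x) 2.59 z -5.05 tq [ 1.193 -0.187  0.178] r [ 0.51 93.39]
```

```bash
python3 -m crank '[[0.2,1.86,0.35,0,0,0,-1],[0.2,1.61,0.31,0,0,0,-1],[0.2,1.62,0.28,0,0,0,-1],[0.2,1.62,0.25,0,0,0,-1],[0.2,0,0,0,0,0,0]]' | grep time; python3 o.py; 
```

```text
time_s: 12.08
yaw rel jig deg 21.43 axial 5.4 lat(+x) 1.6 z -4.82 tq [ 1.131 -0.165  0.175] r [ 0.73 93.45]
```

Good. Next comes the roller; smaller steps with feedback.

```bash
python3 -m crank '[[0.2,1.62,0.22,0,0,0,-1],[0.2,1.63,0.19,0,0,0,-1],[0.2,1.63,0.16,0,0,0,-1],[0.2,0,0,0,0,0,0],[0.2,0,0,0,0,0,0]]' | grep time; python3 o.py;python3 -m crank '[[0.2,1.63,0.14,0,0,0,-1],[0.2,1.64,0.11,0,0,0,-1],[0.2,0,0,0,0,0,0],[0.2,0,0,0,0,0,0],[0.2,0,0,0,0,0,0]]' | grep time; python3 o.py; 
```

```text
time_s: 12.7
yaw rel jig deg 18.42 axial 4.97 lat(+x) 1.24 z -5.58 tq [ 1.137 -0.197  0.149] r [ 0.79 93.48]
time_s: 13.32
yaw rel jig deg 16.54 axial 4.47 lat(+x) -0.28 z -3.62 tq [1.155 0.163 0.532] r [-1.000e-02  9.353e+01]
```

```bash
python3 -m crank '[[0.2,2.1,0.09,0,0,0,-1],[0.2,2.1,0.06,0,0,0,-1],[0.2,0,0,0,0,0,0],[0.2,0,0,0,0,0,0],[0.2,0,0,0,0,0,0]]' | grep time; python3 o.py;python3 -m crank '[[0.2,1.8,0.02,0,0,0,-1],[0.2,1.8,-0.01,0,0,0,-1],[0.2,0,0,0,0,0,0],[0.2,0,0,0,0,0,0],[0.2,0,0,0,0,0,0]]' | grep time; python3 o.py; 
```

```text
time_s: 13.95
yaw rel jig deg 14.45 axial 5.15 lat(+x) -1.3 z -3.04 tq [1.1   0.189 0.346] r [ 0.5  93.57]
time_s: 14.58
yaw rel jig deg 12.37 axial 5.4 lat(+x) -1.13 z -3.49 tq [1.153 0.182 0.115] r [ 0.92 93.59]
```

```bash
python3 -m crank '[[0.2,1.64,0.2,0,0,0,-1],[0.2,1.64,0.1,0,0,0,-1],[0.2,1.64,-0.09,0,0,0,-1],[0.2,0,0,0,0,0,0],[0.2,0,0,0,0,0,0]]' | grep time; python3 o.py;python3 -m crank '[[0.2,1.63,-0.12,0,0,0,-1],[0.2,1.63,-0.15,0,0,0,-1],[0.2,1.63,-0.18,0,0,0,-1],[0.2,0,0,0,0,0,0],[0.2,0,0,0,0,0,0]]' | grep time; python3 o.py; 
```

```text
time_s: 15.2
yaw rel jig deg 9.32 axial 5.61 lat(+x) -0.83 z -2.74 tq [ 1.15   0.057 -0.087] r [ 1.39 93.65]
time_s: 15.82
yaw rel jig deg 6.35 axial 4.6 lat(+x) -1.08 z -2.88 tq [ 1.109  0.032 -0.07 ] r [ 1.42 93.7 ]
```

```bash
python3 -m crank '[[0.2,1.6,0,0,0,0,-1],[0.2,1.6,0.1,0,0,0,-1],[0.2,0,0,0,0,0,0],[0.2,0,0,0,0,0,0],[0.2,0,0,0,0,0,0]]' | grep time; python3 o.py;python3 -m crank '[[0.2,0.81,-0.13,0,0,0,-0.5],[0.2,0.81,-0.13,0,0,0,-0.5],[0.2,0,0,0,0,0,0],[0.2,0,0,0,0,0,0],[0.2,0,0,0,0,0,0]]' | grep time; python3 o.py; 
```

```text
time_s: 16.45
yaw rel jig deg 4.37 axial 3.54 lat(+x) -0.63 z -1.92 tq [ 0.799  0.132 -0.108] r [ 1.42 93.78]
time_s: 17.08
yaw rel jig deg 3.38 axial 2.23 lat(+x) -1.71 z -0.93 tq [ 0.505  0.24  -0.126] r [ 1.41 93.85]
```

```bash
python3 -m crank '[[0.2,0.49,-0.12,0,0,0,-0.3],[0.2,0.49,-0.12,0,0,0,-0.3],[0.2,0,0,0,0,0,0],[0.2,0,0,0,0,0,0],[0.2,0,0,0,0,0,0]]' | grep time; python3 o.py;python3 -m crank '[[0.2,0.49,-0.1,0,0,0,-0.3],[0.2,0.49,-0.1,0,0,0,-0.3],[0.2,0,0,0,0,0,0],[0.2,0,0,0,0,0,0],[0.2,0,0,0,0,0,0]]' | grep time; python3 o.py; python3 -m crank '[[0.2,0.49,-0.11,0,0,0,-0.3],[0.2,0,0,0,0,0,0],[0.2,0,0,0,0,0,0],[0.2,0,0,0,0,0,0],[0.2,0,0,0,0,0,0]]' | grep time; python3 o.py; 
```

```text
time_s: 17.7
yaw rel jig deg 2.78 axial 0.79 lat(+x) -1.21 z -0.48 tq [ 0.399  0.156 -0.1  ] r [ 1.42 93.89]
time_s: 18.32
yaw rel jig deg 2.19 axial -0.12 lat(+x) -1.44 z -0.89 tq [ 0.215  0.177 -0.053] r [ 1.51 93.93]
time_s: 18.95
yaw rel jig deg 1.89 axial 0.74 lat(+x) 0.92 z -0.38 tq [ 0.011  0.094 -0.139] r [ 1.52 93.96]
```

```bash
python3 -m crank '[[0.2,-0.04,-0.4,0,0,0,0],[0.2,0.49,-0.13,0,0,0,-0.3],[0.2,0,0,0,0,0,0],[0.2,0,0,0,0,0,0],[0.2,0,0,0,0,0,0]]' | grep time; python3 o.py;python3 -m crank '[[0.2,0.49,-0.14,0,0,0,-0.3],[0.2,0,0,0,0,0,0],[0.2,0,0,0,0,0,0],[0.2,0,0,0,0,0,0],[0.2,0,0,0,0,0,0]]' | grep time; python3 o.py; python3 -m crank '[[0.2,0.49,-0.14,0,0,0,-0.3],[0.2,0,0,0,0,0,0],[0.2,0,0,0,0,0,0],[0.2,0,0,0,0,0,0],[0.2,0,0,0,0,0,0]]' | grep time; python3 o.py; 
```

```text
time_s: 19.58
yaw rel jig deg 1.6 axial 1.28 lat(+x) -0.84 z 0.43 tq [ 0.232  0.022 -0.22 ] r [ 1.51 93.92]
time_s: 20.2
yaw rel jig deg 1.31 axial 2.33 lat(+x) -0.31 z -1.1 tq [ 0.399 -0.063 -0.115] r [ 1.49 93.96]
time_s: 20.82
yaw rel jig deg 1.01 axial 3.65 lat(+x) 0.4 z -0.84 tq [ 0.558 -0.151 -0.158] r [ 1.53 93.93]
```

```bash
python3 -m crank '[[0.2,0.49,-0.1,0,0,0,-0.3],[0.2,0,0,0,0,0,0],[0.2,0,0,0,0,0,0],[0.2,0,0,0,0,0,0],[0.2,0,0,0,0,0,0]]' | grep time; python3 o.py;python3 -m crank '[[0.2,0.49,-0.12,0,0,0,-0.3],[0.2,0,0,0,0,0,0],[0.2,0,0,0,0,0,0],[0.2,0,0,0,0,0,0],[0.2,0,0,0,0,0,0]]' | grep time; python3 o.py; python3 -m crank '[[0.2,0.49,-0.12,0,0,0,-0.3],[0.2,0,0,0,0,0,0],[0.2,0,0,0,0,0,0],[0.2,0,0,0,0,0,0],[0.2,0,0,0,0,0,0]]' | grep time; python3 o.py; 
```

```text
time_s: 21.45
yaw rel jig deg 0.7 axial 3.23 lat(+x) -0.06 z -0.44 tq [ 0.741 -0.22  -0.158] r [ 1.54 93.88]
time_s: 22.08
yaw rel jig deg 0.4 axial 4.8 lat(+x) 0.98 z -0.51 tq [ 0.897 -0.356 -0.198] r [ 1.57 93.9 ]
time_s: 22.7
yaw rel jig deg 0.1 axial 4.83 lat(+x) -0.57 z 0.07 tq [ 1.006 -0.497 -0.244] r [ 1.58 93.9 ]
```

```bash
cat >> o.py <<'E'
t=o['torque'];F=np.array([-t[1],t[0],0])/.205;print('   from torque: axial',round(F@d,2),'lat',round(F@x,2))
E
python3 -m crank '[[0.2,0.55,0.15,0,0,0,-0.3],[0.2,0,0,0,0,0,0],[0.2,0,0,0,0,0,0],[0.2,0,0,0,0,0,0],[0.2,0,0,0,0,0,0]]' | grep time; python3 o.py;python3 -m crank '[[0.2,0.49,-0.08,0,0,0,-0.3],[0.2,0,0,0,0,0,0],[0.2,0,0,0,0,0,0],[0.2,0,0,0,0,0,0],[0.2,0,0,0,0,0,0]]' | grep time; python3 o.py; 
```

```text
time_s: 23.32
yaw rel jig deg -0.21 axial 4.65 lat(+x) 0.45 z -0.67 tq [ 0.898 -0.534 -0.233] r [ 1.6  93.91]
   from torque: axial 4.86 lat 1.52
time_s: 23.95
yaw rel jig deg -0.51 axial 5.1 lat(+x) 1.6 z -1.15 tq [ 0.827 -0.542 -0.136] r [ 1.64 93.92]
   from torque: axial 4.55 lat 1.62
```

```bash
python3 -m crank '[[0.2,0.53,0.1,0,0,0,-0.3],[0.2,0,0,0,0,0,0],[0.2,0,0,0,0,0,0],[0.2,0,0,0,0,0,0],[0.2,0,0,0,0,0,0]]' | grep time; python3 o.py;python3 -m crank '[[0.2,0.32,-0.06,0,0,0,-0.2],[0.2,0,0,0,0,0,0],[0.2,0,0,0,0,0,0],[0.2,0,0,0,0,0,0],[0.2,0,0,0,0,0,0]]' | grep time; python3 o.py; 
```

```text
time_s: 24.58
yaw rel jig deg -0.82 axial 2.54 lat(+x) 1.47 z -0.36 tq [ 0.597 -0.58  -0.273] r [ 1.65 93.99]
   from torque: axial 3.51 lat 2.04
time_s: 25.2
yaw rel jig deg -1.01 axial 2.68 lat(+x) 2.84 z -0.29 tq [ 0.397 -0.623 -0.216] r [ 1.59 94.  ]
   from torque: axial 2.62 lat 2.47
```

```bash
python3 -m crank '[[0.2,0.33,-0.08,0,0,0,-0.2],[0.2,0,0,0,0,0,0],[0.2,0,0,0,0,0,0],[0.2,0,0,0,0,0,0],[0.2,0,0,0,0,0,0]]' | grep time; python3 o.py;python3 -m crank '[[0.2,0.33,-0.08,0,0,0,-0.2],[0.2,0,0,0,0,0,0],[0.2,0,0,0,0,0,0],[0.2,0,0,0,0,0,0],[0.2,0,0,0,0,0,0]]' | grep time; python3 o.py; python3 -m crank '[[0.2,0.33,-0.08,0,0,0,-0.2],[0.2,0,0,0,0,0,0],[0.2,0,0,0,0,0,0],[0.2,0,0,0,0,0,0],[0.2,0,0,0,0,0,0]]' | grep time; python3 o.py; 
```

```text
time_s: 25.82
yaw rel jig deg -1.22 axial 1.94 lat(+x) 2.41 z -1.27 tq [ 0.196 -0.612 -0.275] r [ 1.61 94.03]
   from torque: axial 1.67 lat 2.66
time_s: 26.45
yaw rel jig deg -1.42 axial 1.07 lat(+x) 2.99 z -1.45 tq [ 0.016 -0.619 -0.212] r [ 1.59 94.05]
   from torque: axial 0.84 lat 2.9
time_s: 27.08
yaw rel jig deg -1.61 axial 0.14 lat(+x) 3.37 z -3.38 tq [-0.206 -0.745 -0.217] r [ 1.61 94.08]
   from torque: axial -0.04 lat 3.77
```

```bash
python3 -m crank '[[0.2,0.28,-0.4,0,0,0,-0.2],[0.2,0,0,0,0,0,0],[0.2,0,0,0,0,0,0],[0.2,0,0,0,0,0,0],[0.2,0,0,0,0,0,0]]' | grep time; python3 o.py;python3 -m crank '[[0.2,0.33,-0.15,0,0,0,-0.2],[0.2,0,0,0,0,0,0],[0.2,0,0,0,0,0,0],[0.2,0,0,0,0,0,0],[0.2,0,0,0,0,0,0]]' | grep time; python3 o.py;
```

```text
time_s: 27.7
yaw rel jig deg -1.79 axial 0.98 lat(+x) 3.14 z -3.06 tq [-0.086 -0.735 -0.099] r [ 1.41 94.05]
   from torque: axial 0.52 lat 3.57
time_s: 28.32
yaw rel jig deg -1.99 axial 2.09 lat(+x) 0.72 z -2.03 tq [ 0.074 -0.355  0.009] r [ 1.14 94.08]
   from torque: axial 0.8 lat 1.58
```

```bash
python3 -m crank '[[0.2,0.14,-0.12,0,0,0,-0.1],[0.2,0,0,0,0,0,0],[0.2,0,0,0,0,0,0],[0.2,0,0,0,0,0,0],[0.2,0,0,0,0,0,0]]' | grep time; python3 o.py
```

```text
time_s: 28.95
yaw rel jig deg -2.09 axial 2.02 lat(+x) -0.32 z -0.1 tq [0.423 0.039 0.118] r [ 1.01 94.06]
   from torque: axial 1.94 lat -0.73
```

```bash
python3 -m crank '[[0.33,0,0,0,0,0,0],[0.36,0,0,0,0,0,0],[0.4,0,0,0,0,0,0],[0.5,0,0,0,0,0,0],[0.6,0,0,0,0,0,0]]'; python3 o.py; python3 -m crank '[[0.7,0,0,10,0,0,0],[0.7,0,0,30,0,0,0],[0.7,0,0,50,0,0,0],[0.7,0,0,60,0,0,0],[0.7,0,0,60,0,0,0]]'; python3 -m crank '[[0.7,0,0,10,0,0,0],[0.7,0,0,0,0,0,0],[0.7,0,0,0,0,0,0],[0.7,0,0,0,0,0,0],[0.7,0,0,0,0,0,0]]'|grep pos; python3 o.py;python3 -c "
from h import *
shot('wrist','w3',(200,80,480,290),2.85)"
```

```text
time_s: 29.58
tool_pos: [0.5714, -0.0018, 0.0147]
tcp_rot: [[0.263, 0.965, 0.0], [0.965, -0.263, -0.0], [-0.0, 0.0, -1.0]]
wrist_force: [-0.1, 0.0, -0.7]
gripper_width: 0.0515
finger_force: 0.0
yaw rel jig deg -2.11 axial 0.01 lat(+x) -0.08 z -0.71 tq [ 0.004 -0.008  0.038] r [ 1.65 93.79]
   from torque: axial 0.03 lat 0.03
time_s: 30.2
tool_pos: [0.571, -0.0017, 0.2272]
tcp_rot: [[0.264, 0.965, 0.0], [0.965, -0.264, -0.0], [0.0, 0.0, -1.0]]
wrist_force: [0.9, 0.6, -0.0]
gripper_width: 0.0601
finger_force: 0.0
tool_pos: [0.5709, -0.0017, 0.2336]
yaw rel jig deg -2.12 axial -0.32 lat(+x) -0.04 z 0.18 tq [ 0.04  -0.053  0.053] r [ 1.14 93.74]
   from torque: axial 0.26 lat 0.2
```

View pics/w3.png

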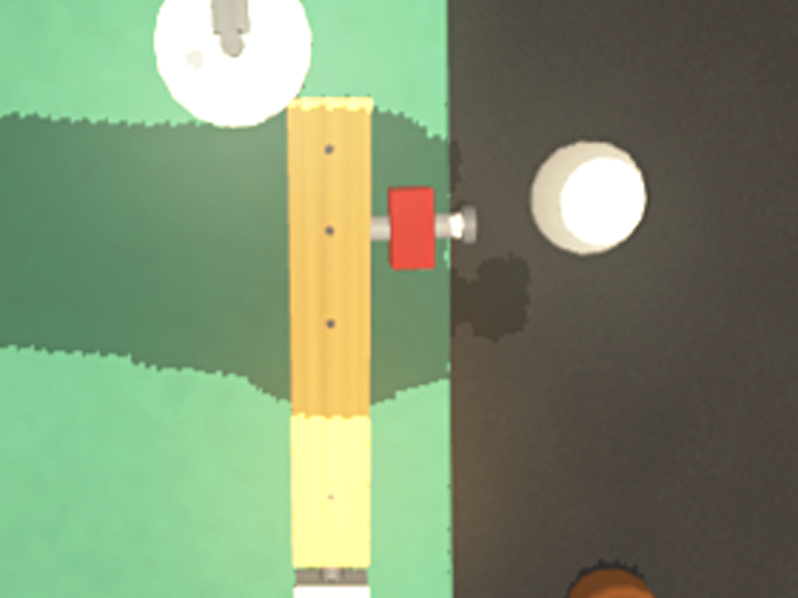

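The bar lies along the jig, with its right side at the screw tip (372,228) and the roller on its left tip corner (292,115). I'll check the nose and post in the same picture.

```bash
python3 - <<'E'
from h import *
p=load('w3')['p'];a=cv2.resize(p[260:380,260:400],None,fx=5,fy=5,interpolation=2)
cv2.imwrite('pics/w3n.png',a[:,:,::-1])
E
```

```text
(no output)
```

View pics/w3n.png

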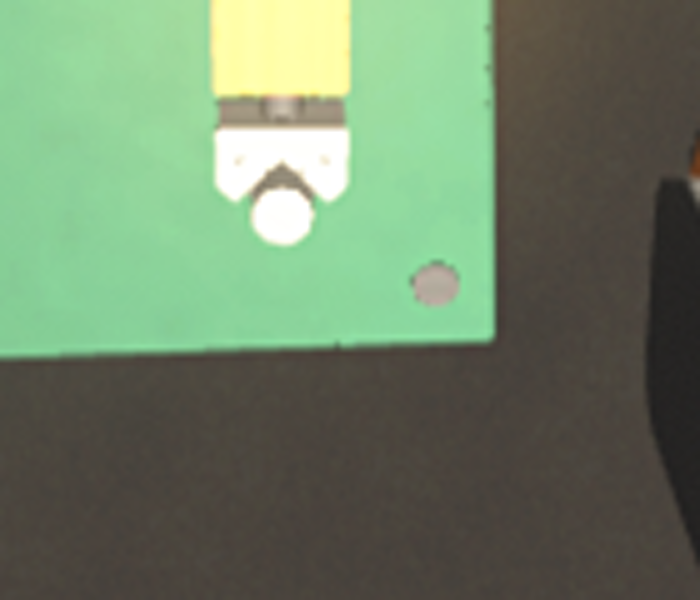

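The post sits centred in the V at (282,215), and the shift downward is perspective from its extra height. Seated; handing in.

```bash
python3 -c "
from workcell import hand_in
print(hand_in())"
```

```text
the job is handed in; nothing more can be done
None
```

The bar is in the jig and handed in at about 30 s: its nose is seated on the post and its side rests on the stop screw with the roller on its tip corner. By my force readings the post saw at most about 10 N and the stop screw about 5 N.

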